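# Glaze gauge along the fish tile

## Robot

A 7-joint arm with a two-finger parallel gripper is mounted at the origin on the work surface. World frame = base frame: x ahead of the robot, y to its left, z up, the work surface at z = 0. Lengths are in mm, angles in rad, forces in N, time in s.
With the tool pointing down it reaches from about 425 to 925 mm from the base axis. Payload 6.8 kg.
Tool frame: the origin (TCP) lies midway between the tips of the shut fingers; the grasp point (between the pads) lies 19 mm behind it; z points along the fingers, x is the direction in which the jaws open and shut, and the axes are right-handed (so a half turn about z gives the same grasp; the last joint's range is limited). The gripper opens to 85 mm and grips with 20 to 120 N. Pads are 22 mm wide; open, the fingers measure 114 mm over their backs; the gripper's body (76 mm by 85 mm) begins 54 mm behind the grasp point. The pads swing forward as they close: fully open they stand 13 mm farther back than shut.
Start: joints at [-1.424, 0.477, 0.022, 1.555, -0.011, 1.109, -0.083], TCP at [170.13, 653.225, 231.308] pointing down, gripper open.
Joint ranges: [-2.96, 2.96], [-0.34, 2.1], [-1.41, 1.46], [0.24, 2.44], [-1.37, 4.51], [0.17, 1.92], [-2.96, 2.96]. Speed limits (rad/s): [2.39, 2.39, 3.14, 3.14, 3.14, 3.14, 3.14].

## Interface

Orientations are given as a rotation vector (axis times angle).
In Python, from rig import bot, cams, close_job gives the robot as it stands. The module is installed in compiled form; this text tells all that it offers.
- The arm moves only by the tool carry_out, never from a script. Its argument "motion" is a list of rows, each a list of 3 entries, a list of its own where there are three numbers: the shift along the tool's x, y, z in mm, then the turn, a rotation vector about the tool's x, y, z in rad, then the gripper command: -1 is fully open, 1 is shut, values between are in proportion. A call has 1 to 10 rows; each row is the pose to reach, as a shift and turn from the pose measured when the call began, along the tool's axes at that moment; what a row does not reach only later rows make up. A row lasts 1/12 s, in which the tool goes at most 41.7 mm and 7.16 degrees, less where a joint would pass 70% of its speed; a pose out of reach is approached as far as the arm can. A call with a gripper value outside its range is refused whole. The fingers move at their own pace and stop on an object; "newtons" is the grip in N (left out, the last holds). Time passes only in rows, so rows that repeat a pose let the fingers close. It gives the time, the measured TCP pose, the force and the opening at its end, in the units of the state.
- bot.get_state(): the state, without advancing time (a new reading comes with each control period).
- cams.capture(name): name is "scene" or "top" or "wrist"; returns (picture, depth): 480x640x3 uint8, red, green, blue; 480x640 float32, mm along the optical axis (not along the pixel's ray), 0 where there is no reading.
- cams.calibration(name): a dict with "fx", "fy", "cx", "cy" (pixels), "R" (3x3) and "t" (3): a world point X has camera coordinates R X + t. Camera axes: x right, y down, z forward; pixel columns grow to the right and rows downward; lengths in mm; the calibration is good to about 2 mm. A picture is of the moment at which its call begins: read the wrist's pose just before it. calibration takes no time and is no camera call; for the wrist camera it gives the pose at the moment of the call.
- close_job(): hands the job in, once; it reports no verdict.
The state is a dict: "t": time; "q": joint angles; "qvel": joint speeds; "effort": joint torques, N m; "tcp_pos": TCP position; "orientation": TCP orientation; "contact_force": force on the tool from outside, world axes, zero at the start; "ft_torque": the same for the moment, N m; "opening": finger opening in mm.
Only numpy, scipy, OpenCV 4.12 (cv2) and the standard library are available. Lean on these libraries where they do the work, as an engineer would, in place of code of your own. Each camera call takes 0.05 s, during which the arm holds its last target. There are 200 camera calls.

## Task

Take the orange glaze gauge out of its wooden stand and, holding it square to the sloping fish tile, press its sprung tip lightly onto the green dot, pushed in about half way. Keep it square and the tip pressed in about that far while you draw it along the dark line to the red dot without lifting off, and finish while holding it there, still and square, tip on the red dot and still about half pushed in. The program ends with the gauge held in place like that; never push hard on the tile, and leave the jars, mug, bowl and clay pieces where they are.

Things in the scene. Friction and masses are not known exactly. Their poses are not given: they have to be found in the camera images.
- gauge: Glaze gauge, 130 mm tall, upright in its stand, tip down; 0.13 to 0.25 kg. z runs from tip to head; origin: lowest point of the relaxed tip. Along z: sprung tip 0 to 30 mm, steel barrel 22 mm diameter to 70, black flange 36 x 36 mm to 76, orange head to 130. In the stand the flange rests on the stand's top, the origin 10 mm above the table; lift 75 mm straight up to clear it
- gauge_grip (a point): Middle of the orange head, the grip, 103 mm along z from the gauge's origin; head 30 mm along the gauge's x, 24 mm along its y (close the fingers along y), 54 mm along z; axes as the gauge's
- probe_tip (a joint): How far the gauge's tip is pushed in, in m: 0 relaxed, 0.012 fully in at the hard stop. Spring of 500 N per m with no preload: 3 N at half way (0.006), 6 N at the stop
- probe_point (a point): Lowest point of the gauge's tip, a smooth steel ball of 12 mm diameter at the end of the tip; moves with the tip as it is pushed in; z as the gauge's z
- stand: Fixed block of light wood, 70 x 70 mm, 80 mm high, with a 25 mm upright through hole in its middle that holds the gauge. Origin: middle of its underside, on the table
- easel: Fixed wooden easel on the table holding the tile; board 160 x 250 mm sloping 20 degrees, its low edge towards its own -x (roughly the robot). Origin: on the table under the middle; z up, yaw varies
- tile: Fixed pale flat tile painted with a green fish, 130 mm (x, up the slope) x 220 mm (y, level, to the left seen from its low edge), 14 mm thick, sloping 20 degrees. Origin: middle of its underside, 56 mm above the table; z square out of the painted face. A dark level line, 10 mm wide, 90 mm long, joins the green dot to the red dot across the middle of the face
- green_dot (a point): Middle of the green dot, 24 mm diameter, at the fish's tail end of the line, on the tile's face, where the sweep begins; tile coordinates x 0, y +45 mm, z +14 mm; axes as the tile's
- red_dot (a point): Middle of the red dot, 24 mm diameter, at the fish's head end of the line, on the tile's face, where the gauge is finally held; tile coordinates x 0, y -45 mm, z +14 mm; axes as the tile's
- jar_yellow: Closed yellow paint jar, 58 mm diameter, 75 mm tall, loose, to be left alone. Origin: middle of its underside
- jar_red: Closed red paint jar, 58 mm diameter, 70 mm tall, loose, to be left alone. Origin: middle of its underside
- brush_mug: Dark mug of 82 mm diameter with brushes standing up to 210 mm tall, loose, to be left alone. Origin: middle of its underside
- clay_bowl: Clay bowl, 110 mm diameter, 60 mm tall, loose, to be left alone. Origin: middle of its underside
- fish_a: Pale bisque fish cut-out, 67 x 44 mm, 8 mm thick, lying loose on the table, to be left alone. Origin: underside, middle of its body
- star_b: Pale bisque six-pointed star, 70 mm across, 8 mm thick, lying loose on the table, to be left alone. Origin: middle of its underside
There are look-alikes about, which are no part of the job. Of the things like the gauge, leave any that is blue or yellow; of the rest the smaller one is meant.

How it is judged:
By the outcome, as a careful person would: the job done as asked, in the order asked, and still so for the second after the job is handed in, while the arm keeps its last pose, push and grip.
It also fails if it takes over 48 s, if anything falls off the work surface, if the arm or the gripper's body presses on something with over 40 N, if the wrist force passes 120 N, or if a joint passes its speed limit or range.

## Working session

There is one attempt and no reset: what is moved stays moved. The work goes in short steps, Python scripts to look and compute and a tool call to move; the robot and the scene stay as the last step left them, time stands still between calls to the robot, and variables do not carry over. Pictures are saved under pics/ and viewed, about 8 in all and at most 12, crops included, and the job is handed in when it is done.

Besides the shell and the picture viewer there is one more tool, called after "Emit:" in YAML: its name, and indented under it one key for each argument. carry_out: Moves the arm, as the interface text tells. Its arguments: {"type":"object","properties":{"motion":{"type":"array"},"newtons":{"type":"number"}},"required":["motion"]}

```bash
mkdir -p pics; python3 - <<'E'
from rig import bot,cams
import cv2,numpy as np
print(bot.get_state())
for n in("scene","top"):
    p,d=cams.capture(n); np.savez(f"pics/{n}.npz",p=p,d=d); cv2.imwrite(f"pics/{n}.png",p[...,::-1]); print(n,cams.calibration(n))
E
```

```text
{'t': 0.0, 'q': array([-1.42409666,  0.47780945,  0.02234625,  1.55645439, -0.01153233,
        1.10924854, -0.08309245]), 'qvel': array([ 0.00189433, -0.00046383, -0.00153421,  0.00047214,  0.00073948,
        0.00209495, -0.00221608]), 'effort': array([-1.25519447e-03, -5.96443784e+01,  1.60752799e+00, -2.81207067e+01,
        1.24191359e-02,  9.16570629e-03, -2.52268478e-06]), 'tcp_pos': array([169.99707002, 652.64450478, 230.3182989 ]), 'orientation': array([ 2.48474257e+00,  1.92048149e+00, -2.11907730e-03]), 'contact_force': array([-0.53118987, -0.18415721,  0.76380223]), 'ft_torque': array([-0.00838001,  0.02684747,  0.03070886]), 'opening': 85.2863865424894}
scene {'fx': 462.8787150486766, 'fy': 462.8787150486766, 'cx': 319.76382390883583, 'cy': 233.3597988790726, 'R': array([[ 0.65445414,  0.75603901,  0.00973672],
       [ 0.51786224, -0.43882265, -0.73433874],
       [-0.55091604,  0.4856333 , -0.67871335]]), 't': array([-372.13132808, -240.43691375, 1714.82722835])}
top {'fx': 570.4761683836284, 'fy': 570.4761683836284, 'cx': 323.0010827951935, 'cy': 228.1593166716613, 'R': array([[ 2.18418761e-02, -9.99761387e-01,  3.17077410e-04],
       [-9.86519805e-01, -2.16040313e-02, -1.62209557e-01],
       [ 1.62177702e-01,  3.23015789e-03, -9.86756282e-01]]), 't': array([ -22.11981052,  575.68928627, 1517.57381026])}
```

View pics/scene.png

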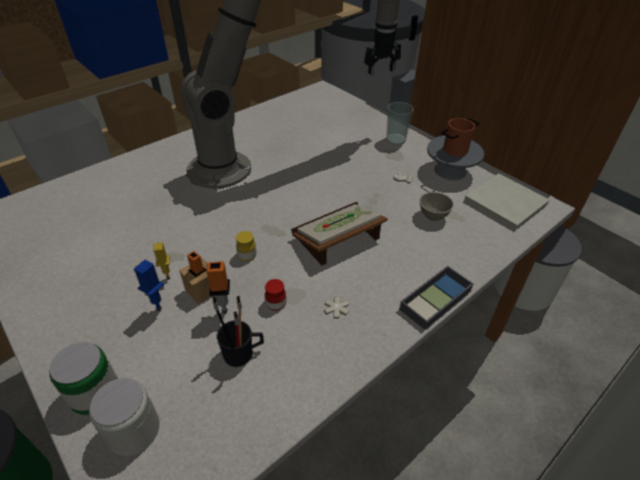

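View pics/top.png

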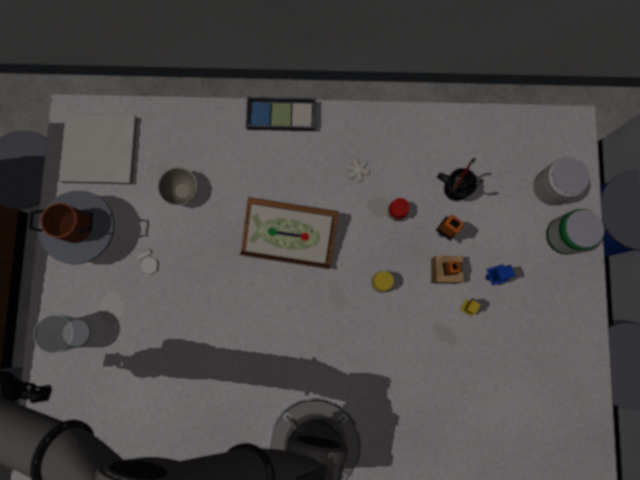

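The scene picture shows the gauge in the wooden stand near (196,275). Next to it are the larger orange look-alike (218,278) and a blue and a yellow one. In the top picture the gauge head is at (453,267), the look-alike at (452,226), the green dot at (272,231) and the red dot at (305,237). Next I'll measure these.

```bash
cat > h.py <<'E'
import numpy as np,cv2
from rig import bot,cams
from scipy.spatial.transform import Rotation as Ro
def cloud(d,c):
    v,u=np.mgrid[:480,:640]; P=np.stack([(u-c['cx'])/c['fx']*d,(v-c['cy'])/c['fy']*d,d],-1)
    return (P-c['t'])@c['R']
def ray(u,v,z,c):
    o=-c['R'].T@c['t']; r=c['R'].T@np.array([(u-c['cx'])/c['fx'],(v-c['cy'])/c['fy'],1]); return o+r*(z-o[2])/r[2]
E
python3 - <<'E'
from h import *
for n in("top","scene"):
    f=np.load(f"pics/{n}.npz");p,d=f['p'],f['d'];c=cams.calibration(n);X=cloud(d.astype(float),c)
    hsv=cv2.cvtColor(p,cv2.COLOR_RGB2HSV);H,S,V=[hsv[...,i].astype(int) for i in range(3)]
    t=X[(V>60)&(abs(X[...,2])<15)&(d>0)]; print(n,'table z',np.median(t[:,2]))
    for nm,m in dict(green=(H>45)&(H<80)&(S>150),red=((H<5)|(H>174))&(S>170),orange=(H>=5)&(H<16)&(S>170)&(V>100),wood=(H>8)&(H<20)&(S>60)&(S<160)).items():
        k,l,st,ce=cv2.connectedComponentsWithStats(m.astype(np.uint8))
        for i in range(1,k):
            if st[i,4]<25: continue
            q=X[(l==i)&(d>0)]
            print(nm,st[i,4],ce[i].round(1),'med',np.median(q,0).round(0) if len(q) else '', 'zrange',np.percentile(q[:,2],[5,95]).round() if len(q) else '')
    # tops
    for nm,zlo,zhi in(("gtop",130,150),("stand",73,88)):
        m=(X[...,2]>zlo)&(X[...,2]<zhi)&(d>0)&(X[...,0]>300)&(X[...,0]<800)
        k,l,st,ce=cv2.connectedComponentsWithStats(m.astype(np.uint8))
        for i in range(1,k):
            if st[i,4]<30: continue
            q=X[l==i]; r=cv2.minAreaRect(q[:,:2].astype(np.float32)); print(nm,st[i,4],ce[i].round(),q.mean(0).round(1),r)
    # tile plane
    m=(S<110)&(V>70)&(X[...,2]>45)&(X[...,2]<100)&(abs(X[...,1]-80)<170)&(X[...,0]>350)&(X[...,0]<800)
    q=X[m]
    for _ in range(5):
        A=np.c_[q[:,:2],np.ones(len(q))];s=np.linalg.lstsq(A,q[:,2],rcond=None)[0];q=q[abs(A@s-q[:,2])<5]
    nn=np.array([-s[0],-s[1],1]);nn/=np.linalg.norm(nn);print('plane',len(q),s,np.degrees(np.arccos(nn[2])),'n',nn,'mean',q.mean(0),cv2.minAreaRect(q[:,:2].astype(np.float32)))
p=np.load("pics/top.npz")['p'];a=cv2.resize(p[190:320,225:355],None,fx=4,fy=4,interpolation=3);b=cv2.resize(p[200:330,400:530],None,fx=4,fy=4,interpolation=3)
cv2.imwrite("pics/crop.png",cv2.resize(np.hstack([a,b]),(800,400))[...,::-1])
E
```

```text
top table z -0.5486876718808043
green 177 [566. 234.] med [ 561. -643.  114.] zrange [ 99. 123.]
green 31 [271.9 231.3] med [561. 128.  68.] zrange [64. 75.]
red 53 [462.8 175.5] med [ 724. -387.   70.] zrange [ 32. 140.]
red 294 [398.9 208.3] med [ 632. -215.   68.] zrange [43. 74.]
red 36 [304.1 236.4] med [549.  41.  69.] zrange [63. 77.]
orange 54 [452.2 224.2] med [ 570. -331.  178.] zrange [172. 183.]
wood 32 [454.1 185.4] med [ 702. -376.    8.] zrange [  1. 115.]
wood 959 [288.4 225.6] med [603.  92.  71.] zrange [31. 84.]
wood 25 [305.  236.2] med [550.  38.  70.] zrange [63. 75.]
wood 660 [445.8 269.6] med [ 463. -333.   78.] zrange [26. 86.]
gtop 57 [580. 168.] [ 736.8 -683.1  132.4] ((735.4120483398438, -683.5621337890625), (38.68446350097656, 30.0142822265625), 9.843623161315918)
gtop 78 [561. 175.] [ 717.2 -631.9  132.3] ((718.8849487304688, -632.0569458007812), (44.0987663269043, 43.98747634887695), 29.665246963500977)
gtop 53 [582. 183.] [ 698.3 -688.1  132.2] ((698.6253662109375, -689.51318359375), (23.51777458190918, 62.24681091308594), 46.19027328491211)
gtop 44 [5
[... 6759 characters left out ...]
and 255 [235. 339.] [ 718.9 -392.4   81.1] ((713.7398681640625, -386.7476806640625), (87.08106994628906, 74.48795318603516), 68.17142486572266)
stand 244 [ 90. 388.] [ 624.3 -691.7   80.7] ((613.8621826171875, -691.3531494140625), (48.44685745239258, 108.8226089477539), 1.8173037767410278)
stand 240 [132. 429.] [ 764.8 -663.3   80.1] ((755.5806884765625, -662.402099609375), (107.2974624633789, 43.0302619934082), 89.8809585571289)
plane 1269 [ 3.51318875e-01 -4.81322257e-02 -1.23403658e+02] 19.524542557208537 n [-0.33111748  0.04536455  0.94249842] mean [563.10091124  73.52617604  70.88534151] ((555.7115478515625, 80.98786926269531), (221.11541748046875, 135.3502655029297), 81.80852508544922)
```

View pics/crop.png

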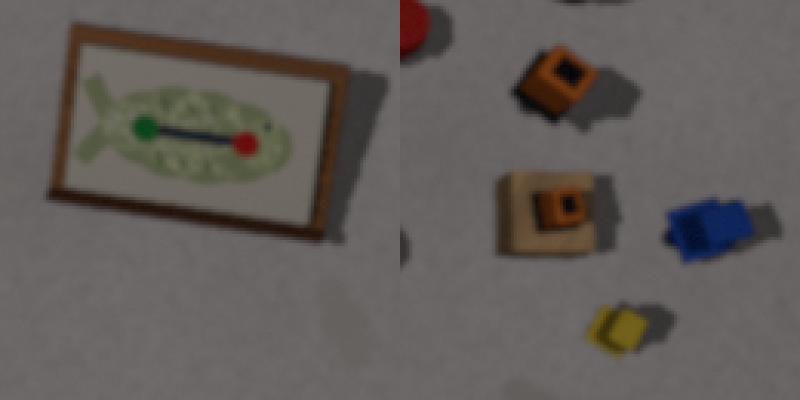

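The crops match the numbers: the head is about 30x24 mm at (470,-348) with its top at z 139, and the tile yaw is about -8°. I'll set up a move helper and plan an arc over to the stand.

```bash
cat >> h.py <<'E'
def down(az,n=(0,0,1)):  # tool z=-n, jaw x along azimuth az (deg) projected
    z=-np.array(n,float);z/=np.linalg.norm(z);a=np.radians(az);x=np.array([np.cos(a),np.sin(a),0]);x-=z*(x@z);x/=np.linalg.norm(x)
    return np.c_[x,np.cross(z,x),z]
def row(p,R,s=None):
    s=s or bot.get_state();R0=Ro.from_rotvec(s['orientation']).as_matrix()
    return (R0.T@(np.array(p)-s['tcp_pos'])).round(1).tolist(),Ro.from_matrix(R0.T@R).as_rotvec().round(3).tolist()
E
python3 - <<'E'
from h import *
c=cams.calibration('top')
for u,v in((271.9,231.3),(304.1,236.4)):print(ray(u,v,69.2,c).round(1))
a=np.radians(38);print(row([620*np.cos(a),620*np.sin(a),290],down(23)))
E
```

```text
[560.8 128.2  69.2]
[548.8  40.9  69.2]
([-182.0, 376.6, -59.2], [0.001, 0.001, 0.915])
```

Emit:
carry_out:
  motion:
    - [[-30, 50, -59], [0, 0, 0.12], -1]
    - [[-65, 110, -59], [0, 0, 0.24], -1]
    - [[-182, 377, -59], [0, 0, 0.915], -1]
    - [[-182, 377, -59], [0, 0, 0.915], -1]
    - [[-182, 377, -59], [0, 0, 0.915], -1]
    - [[-182, 377, -59], [0, 0, 0.915], -1]
    - [[-182, 377, -59], [0, 0, 0.915], -1]
    - [[-182, 377, -59], [0, 0, 0.915], -1]
    - [[-182, 377, -59], [0, 0, 0.915], -1]
    - [[-182, 377, -59], [0, 0, 0.915], -1]

```text
t: 0.93
tcp_pos: [477.0, 390.6, 288.8]
orientation: [3.077, 0.625, -0.002]
contact_force: [1.3, 1.1, -0.7]
opening: 85.4
```

```bash
python3 - <<'E'
from h import *
s=bot.get_state();print(s['q'].round(2),s['tcp_pos'],s['t'])
print(row([620,0,290],down(-30)))
E
```

```text
[-1.04  0.34  0.34  1.65 -0.12  1.17 -0.28] [477.03961761 390.61409226 288.77573833] 0.9333
([-20.9, 415.4, -0.5], [0.002, 0.001, 0.925])
```

Emit:
carry_out:
  motion:
    - [[-21, 415, 0], [0, 0, 0.925], -1]
    - [[-21, 415, 0], [0, 0, 0.925], -1]
    - [[-21, 415, 0], [0, 0, 0.925], -1]
    - [[-21, 415, 0], [0, 0, 0.925], -1]
    - [[-21, 415, 0], [0, 0, 0.925], -1]
    - [[-21, 415, 0], [0, 0, 0.925], -1]
    - [[-21, 415, 0], [0, 0, 0.925], -1]
    - [[-21, 415, 0], [0, 0, 0.925], -1]
    - [[-21, 415, 0], [0, 0, 0.925], -1]
    - [[-21, 415, 0], [0, 0, 0.925], -1]

```text
t: 1.77
tcp_pos: [619.6, -0.6, 289.2]
orientation: [3.033, -0.813, -0.001]
contact_force: [0.4, -0.5, 0.4]
opening: 85.6
```

```bash
python3 - <<'E'
from h import *
s=bot.get_state();print(s['q'].round(2),s['tcp_pos'],s['t'])
print(row([470,-348,285],down(-83)))
E
```

```text
[-0.58  0.39  0.65  1.66 -0.25  1.18 -0.4 ] [619.5844684   -0.63040969 289.19800153] 1.7667
([44.1, 375.6, 5.0], [0.002, -0.001, 0.925])
```

Emit:
carry_out:
  motion:
    - [[44, 376, 5], [0, 0, 0.925], -1]
    - [[44, 376, 5], [0, 0, 0.925], -1]
    - [[44, 376, 5], [0, 0, 0.925], -1]
    - [[44, 376, 5], [0, 0, 0.925], -1]
    - [[44, 376, 5], [0, 0, 0.925], -1]
    - [[44, 376, 5], [0, 0, 0.925], -1]
    - [[44, 376, 5], [0, 0, 0.925], -1]
    - [[44, 376, 5], [0, 0, 0.925], -1]
    - [[44, 376, 5], [0, 0, 0.925], -1]
    - [[44, 376, 5], [0, 0, 0.925], -1]

```text
t: 2.6
tcp_pos: [463.8, -355.9, 285.6]
orientation: [2.337, -2.091, 0.003]
contact_force: [-0.3, -1.0, -0.1]
opening: 85.7
```

```bash
python3 - <<'E'
from h import *
s=bot.get_state();print(s['q'].round(2),s['tcp_pos'],s['t'])
c=cams.calibration('wrist');p,d=cams.capture('wrist');X=cloud(d.astype(float),c)
np.savez('pics/w1.npz',p=p,d=d,**c);cv2.imwrite('pics/w1.png',p[...,::-1])
for zl,zh in((132,147),(74,90)):
    m=(X[...,2]>zl)&(X[...,2]<zh)&(d>0);k,l,st,ce=cv2.connectedComponentsWithStats(m.astype(np.uint8))
    for i in range(1,k):
        if st[i,4]>150: q=X[l==i];print(zl,st[i],ce[i].round(),q.mean(0).round(1),cv2.minAreaRect(q[:,:2].astype(np.float32)))
E
```

```text
[-0.16  0.39  0.94  1.76 -0.34  1.17 -0.58] [ 463.84952035 -355.89911701  285.61381407] 2.6
132 [ 285  182   35   42 1325] [302. 202.] [ 473.2 -347.   140.3] ((471.9866638183594, -347.2191467285156), (30.39318084716797, 23.98064613342285), 8.783622741699219)
132 [431 215  57  50 494] [449. 230.] [ 464.2 -457.7  139.6] ((463.395263671875, -458.7923278808594), (22.54489517211914, 46.94703674316406), 55.68724822998047)
74 [ 261  145   88   88 4927] [304. 185.] [ 476.  -347.1   81.2] ((472.0013732910156, -347.14801025390625), (70.16961669921875, 70.20345306396484), 0.3402324318885803)
74 [  77  178   59   57 2508] [106. 206.] [ 437.7 -174.4   75.7] ((437.19561767578125, -174.33251953125), (50.599342346191406, 50.402442932128906), 89.25489044189453)
74 [321 276  50  35 609] [343. 292.] [ 379.7 -393.5   78.4] ((370.82861328125, -397.5357666015625), (36.35356521606445, 36.2727165222168), 60.98851776123047)
```

View pics/w1.png

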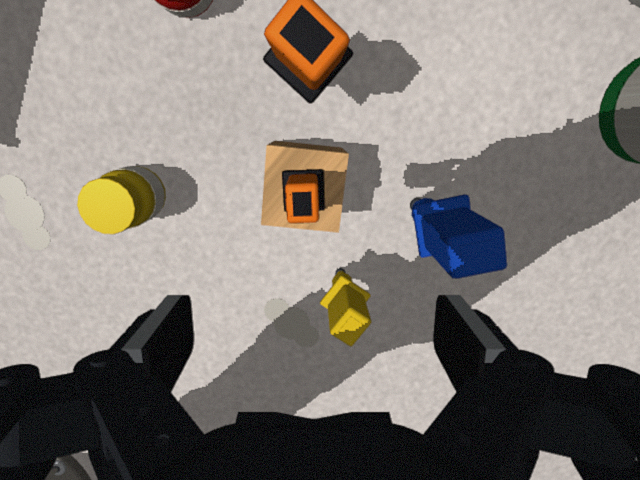

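The wrist view shows the gauge in its stand at (302,202), centred on the stand at world (472,-347) with yaw 8.8°. The approach is clear.

```bash
python3 - <<'E'
from h import *
for z in(200,95):print(row([471.5,-347.2,z],down(-81.5)))
E
```

```text
([-6.2, -7.0, 85.3], [0.003, -0.004, -0.036])
([-6.6, -7.3, 190.3], [0.003, -0.004, -0.036])
```

Emit:
carry_out:
  motion:
    - [[-6.3, -7, 30], [0.003, -0.004, -0.036], -1]
    - [[-6.3, -7, 70], [0.003, -0.004, -0.036], -1]
    - [[-6.3, -7, 105], [0.003, -0.004, -0.036], -1]
    - [[-6.5, -7.2, 135], [0.003, -0.004, -0.036], -1]
    - [[-6.5, -7.2, 160], [0.003, -0.004, -0.036], -1]
    - [[-6.6, -7.3, 180], [0.003, -0.004, -0.036], -1]
    - [[-6.6, -7.3, 190.5], [0.003, -0.004, -0.036], -1]
    - [[-6.6, -7.3, 190.5], [0.003, -0.004, -0.036], -1]
    - [[-6.6, -7.3, 190.5], [0.003, -0.004, -0.036], -1]

```text
t: 3.4
tcp_pos: [471.8, -346.9, 95.0]
orientation: [-2.381, 2.05, 0.001]
contact_force: [-0.7, -0.1, 0.9]
opening: 85.4
```

```bash
python3 - <<'E'
from h import *
print(bot.get_state()['tcp_pos'],row([471.5,-347.2,95],down(-81.5)))
E
```

```text
[ 471.8121584  -346.85925983   94.98711119] ([0.3, 0.4, -0.0], [0.0, 0.0, 0.001])
```

Emit:
carry_out:
  motion:
    - [[0, 0, 0], [0, 0, 0], 1]
    - [[0, 0, 0], [0, 0, 0], 1]
    - [[0, 0, 0], [0, 0, 0], 1]
    - [[0, 0, 0], [0, 0, 0], 1]
    - [[0, 0, 0], [0, 0, 0], 1]
    - [[0, 0, 0], [0, 0, 0], 1]
    - [[0, 0, 0], [0, 0, 0], 1]
    - [[0, 0, 0], [0, 0, 0], 1]
  newtons: 70

```text
t: 4.07
tcp_pos: [472.2, -347.1, 95.6]
orientation: [-2.38, 2.049, -0.001]
contact_force: [-0.8, 0.8, 5.7]
opening: 22.8
```

Emit:
carry_out:
  motion:
    - [[0, 0, -5], [0, 0, 0], 1]
    - [[0, 0, -15], [0, 0, 0], 1]
    - [[0, 0, -30], [0, 0, 0], 1]
    - [[0, 0, -50], [0, 0, 0], 1]
    - [[0, 0, -75], [0, 0, 0], 1]
    - [[0, 0, -105], [0, 0, 0], 1]
    - [[0, 0, -140], [0, 0, 0], 1]
    - [[0, 0, -160], [0, 0, 0], 1]
    - [[0, 0, -160], [0, 0, 0], 1]

```text
t: 4.82
tcp_pos: [473.4, -349.3, 260.8]
orientation: [-2.378, 2.049, -0.013]
contact_force: [0.5, -0.8, -1.5]
opening: 23.0
```

```bash
python3 - <<'E'
from h import *
s=bot.get_state();print(s['q'].round(2),s['tcp_pos'],s['contact_force'],s['ft_torque'],s['opening'])
for n in('scene','wrist'):
    c=cams.calibration(n);p,d=cams.capture(n);np.savez(f'pics/{n}2.npz',p=p,d=d,**c)
    cv2.imwrite(f'pics/{n}2.png',(p if n=='wrist' else cv2.resize(p[150:360,60:400],(800,494)))[...,::-1])
E
```

```text
[-0.15  0.41  0.92  1.78 -0.37  1.11 -0.54] [ 473.43283598 -349.25879912  260.77063991] [ 0.54167976 -0.78377554 -1.4867377 ] [-0.02111233 -0.01523049 -0.02040527] 22.96527074966077
```

View pics/scene2.png

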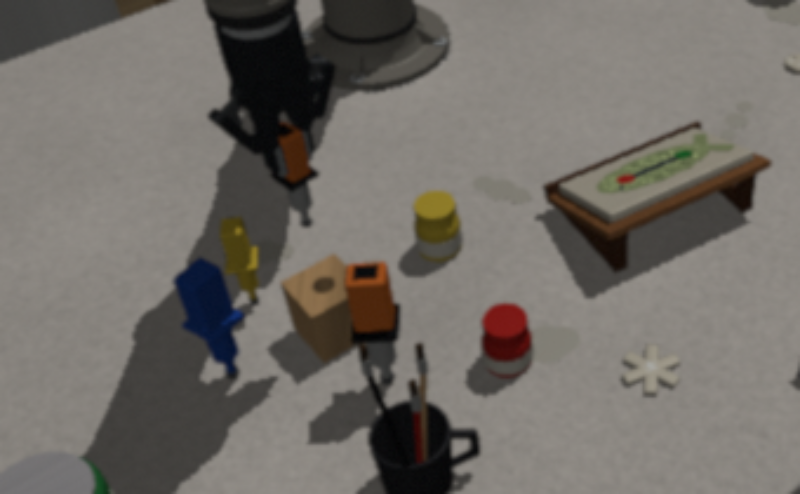

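View pics/wrist2.png

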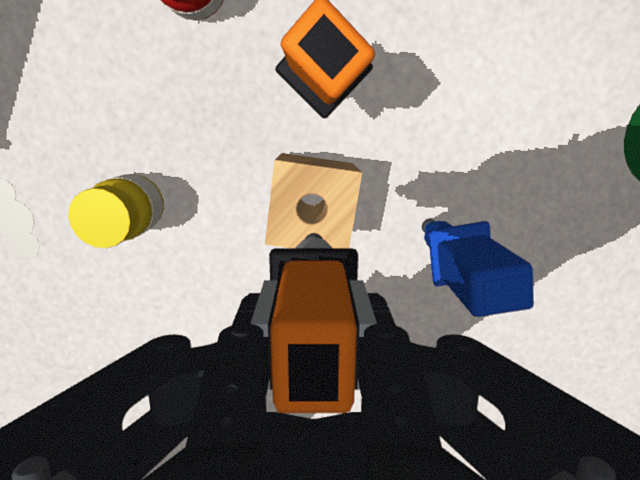

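The gauge is held in the gripper, with the tip visible near (314,240), and the stand is empty. Next I'll check its alignment in the tool frame from wrist depth.

```bash
cat >> h.py <<'E'
def inhand(p,d,c,s):
    R0=Ro.from_rotvec(s['orientation']).as_matrix();X=(cloud(d.astype(float),c)-s['tcp_pos'])@R0
    m=(d>0)&(abs(X[...,0])<30)&(abs(X[...,1])<45)&(X[...,2]>-80)&(X[...,2]<110)
    return X,m
def pl(q,ax,tol=2):
    o=[i for i in range(3) if i!=ax]
    for _ in range(6):
        A=np.c_[q[:,o],np.ones(len(q))];w=np.linalg.lstsq(A,q[:,ax],rcond=None)[0];e=A@w-q[:,ax];q=q[abs(e)<tol]
    return len(q),q.mean(0).round(1),w.round(3),e.std().round(2)
E
python3 - <<'E'
from h import *
s=bot.get_state();f=np.load('pics/wrist2.npz');c={k:f[k] for k in f};p,d=c['p'],c['d']
X,m=inhand(p,d,c,s)
for u,v in((313,375),(313,350),(313,320),(313,290),(313,270),(313,258),(314,252),(314,246),(314,242),(314,238),(314,235)):print(u,v,p[v,u],d[v,u],X[v,u].round(1))
print('top',pl(X[350:405,280:348].reshape(-1,3),2))
print('front',pl(X[275:325,290:340].reshape(-1,3),1))
q=X[m&(X[...,2]>35)];print(len(q),q.min(0) if len(q) else '',q.max(0) if len(q) else '')
E
```

```text
313 375 [14  9  9] 112.59381 [  0.6   0.3 -47.1]
313 350 [ 8  2 13] 110.01444 [  0.7  -7.9 -47.5]
313 320 [117  56   5] 111.4649 [  0.7 -15.1 -44.1]
313 290 [113  61  28] 131.06903 [  0.7 -15.2 -23.7]
313 270 [105  54  11] 147.17221 [  0.7 -15.7  -6.9]
313 258 [38 39 41] 160.58849 [  0.7 -15.6   7. ]
314 252 [26 29 31] 161.14255 [  1.1 -17.7   8.1]
314 246 [86 85 86] 190.92534 [  1.2 -11.2  37.2]
314 242 [80 75 77] 196.61023 [  1.2 -11.4  43.2]
314 238 [80 83 81] 204.00725 [  1.3 -11.2  50.8]
314 235 [52 56 62] 227.94586 [ 1.3 -6.2 74.3]
top (1294, array([  0.8,   1.2, -47.3]), array([  0.   ,   0.151, -47.437]), np.float64(0.52))
front (1650, array([  1.1, -15.4, -30.5]), array([ 2.0000e-03,  7.0000e-03, -1.5158e+01]), np.float64(0.25))
358 [ -8.43567233 -11.81669614  35.09134506] [10.45763925 -3.14643522 78.84587766]
```

The head face tilts under 0.5° relative to the tool and the barrel is centred, so the grasp is square. The tip is about 84 mm beyond the TCP. Next is the move to hover over the green dot.

```bash
cat >> h.py <<'E'
yaw=np.radians(-7.9);t=np.radians(20)
N=np.array([-np.sin(t)*np.cos(yaw),-np.sin(t)*np.sin(yaw),np.cos(t)]);Y=np.array([-np.sin(yaw),np.cos(yaw),0]);XT=np.cross(Y,N)
G=np.array([560.8,128.2,69.2]);RED=np.array([548.8,40.9,69.2]);L=84
RT=np.c_[-Y,np.cross(-N,-Y),-N]
E
python3 - <<'E'
from h import *
print(N,G+N*(L+100),row(G+N*(L+100),RT))
E
```

```text
[-0.33877419  0.0470088   0.93969262] [498.4655493  136.84961981 242.10344222] ([-474.6, -98.0, 14.3], [0.345, 0.05, 0.284])
```

Emit:
carry_out:
  motion:
    - [[-20, -4, -5], [0, 0, 0], 1]
    - [[-55, -11, -10], [0, 0, 0], 1]
    - [[-95, -20, -15], [0, 0, 0], 1]
    - [[-135, -28, -15], [0.05, 0.01, 0.05], 1]
    - [[-175, -36, -15], [0.1, 0.015, 0.09], 1]
    - [[-215, -44, -10], [0.15, 0.02, 0.13], 1]
    - [[-255, -53, -5], [0.2, 0.03, 0.17], 1]
    - [[-290, -60, 0], [0.25, 0.035, 0.2], 1]
    - [[-320, -66, 5], [0.29, 0.04, 0.23], 1]
    - [[-345, -71, 8], [0.32, 0.045, 0.25], 1]

```text
t: 5.75
tcp_pos: [488.8, -7.2, 248.4]
orientation: [-1.954, 2.16, -0.349]
contact_force: [0.5, -0.7, -2.3]
opening: 23.4
```

```bash
python3 - <<'E'
from h import *
s=bot.get_state();print(s['q'].round(2),s['t'],s['tcp_pos'],row(G+N*(L+100),RT))
E
```

```text
[-0.97 -0.08  0.79  2.23  0.23  0.68 -2.01] 5.75 [488.78541007  -7.17717693 248.41899856] ([-144.3, 6.4, 3.8], [0.033, 0.008, 0.037])
```

Emit:
carry_out:
  motion:
    - [[-35, 2, 1], [0.01, 0.002, 0.01], 1]
    - [[-70, 3, 2], [0.02, 0.004, 0.02], 1]
    - [[-105, 5, 3], [0.03, 0.008, 0.037], 1]
    - [[-130, 6, 4], [0.033, 0.008, 0.037], 1]
    - [[-144, 6.5, 4], [0.033, 0.008, 0.037], 1]
    - [[-144, 6.5, 4], [0.033, 0.008, 0.037], 1]
    - [[-144, 6.5, 4], [0.033, 0.008, 0.037], 1]
    - [[-144, 6.5, 4], [0.033, 0.008, 0.037], 1]
    - [[-144, 6.5, 4], [0.033, 0.008, 0.037], 1]

```text
t: 6.5
tcp_pos: [498.1, 134.5, 241.6]
orientation: [-1.894, 2.182, -0.385]
contact_force: [-1.1, -0.1, -1.0]
opening: 23.2
```

```bash
python3 - <<'E'
from h import *
s=bot.get_state();print(s['q'].round(2),s['t'],s['tcp_pos'],row(G+N*(L+100),RT))
c=cams.calibration('wrist');p,d=cams.capture('wrist');np.savez('pics/w3.npz',p=p,d=d,**c);cv2.imwrite('pics/w3.png',p[...,::-1])
X,m=inhand(p,d,c,s);print('front',pl(X[275:325,290:340].reshape(-1,3),1))
W=cloud(d.astype(float),c);hsv=cv2.cvtColor(p,cv2.COLOR_RGB2HSV);H,S,V=[hsv[...,i].astype(int) for i in range(3)]
for nm,mm in dict(green=(H>45)&(H<80)&(S>150),red=((H<5)|(H>174))&(S>170)).items():
    k,l,st,ce=cv2.connectedComponentsWithStats(mm.astype(np.uint8))
    for i in range(1,k):
        if st[i,4]>80: print(nm,st[i],ce[i].round(1),W[l==i].mean(0).round(1),ray(*ce[i],69.2,c).round(1))
q=W[(S<110)&(V>90)&(W[...,2]>40)&(W[...,2]<100)&(abs(W[...,1]-85)<90)&(abs(W[...,0]-555)<60)];r=pl(q,2,4);w=r[2];n=np.array([-w[0],-w[1],1]);print(r,n/np.linalg.norm(n),N)
E
```

```text
[-1.1   0.03  0.6   2.18  0.3   0.68 -2.42] 6.5 [498.11757945 134.47468163 241.56374585] ([-2.4, -0.2, -0.5], [0.001, -0.002, -0.003])
front (1960, array([  0.1, -14.9, -28.5]), array([ 2.0000e-03,  6.0000e-03, -1.4752e+01]), np.float64(0.25))
green [296 190  28  28 605] [309.4 203.5] [562.2 128.8  72. ] [562.7 128.8  69.2]
red [633  60   7  35 164] [636.8  77.3] [ 641.2 -188.4   37.4] [ 629.9 -160.2   69.2]
red [611  80  24  37 100] [617.4 100.8] [ 631.3 -192.4    5.7] [ 612.2 -139.9   69.2]
red [405 189  28  28 616] [418.6 202.7] [550.4  40.1  70.9] [550.6  39.6  69.2]
(26735, array([563.3,  79. ,  72.6]), array([ 3.59000e-01, -4.70000e-02, -1.26049e+02]), np.float64(0.81)) [-0.33755603  0.04419257  0.94026749] [-0.33877419  0.0470088   0.93969262]
```

View pics/w3.png

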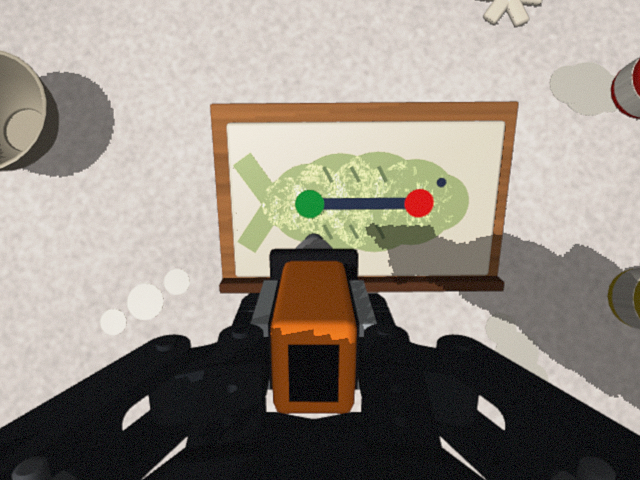

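The wrist view shows the green dot at (309,203) and the red dot at (419,203), 90.0 mm apart. The fitted tile normal agrees with the nominal to 0.2°. I'll descend to just above the green dot.

```bash
sed -i 's/^G=.*/G=np.array([562.,128.6,69.3]);RED=np.array([549.8,40.1,69.3]);L=84/' h.py; cat >> h.py <<'E'
def forces(k=6):
    F=[]
    for i in range(k): cams.capture('top'); F.append(bot.get_state()['contact_force'])
    F=np.array(F); print('F',F.mean(0).round(2),'along n',(F@N).mean().round(2),'sd',(F@N).std().round(2))
E
python3 - <<'E'
from h import *
print(row(G+N*(L+6),RT))
E
```

```text
([-2.8, -1.2, 93.9], [0.0, -0.001, -0.003])
```

Emit:
carry_out:
  motion:
    - [[-2.8, -1.2, 25], [0, 0, -0.003], 1]
    - [[-2.8, -1.2, 50], [0, 0, -0.003], 1]
    - [[-2.8, -1.2, 70], [0, 0, -0.003], 1]
    - [[-2.8, -1.2, 85], [0, 0, -0.003], 1]
    - [[-2.8, -1.2, 92], [0, 0, -0.003], 1]
    - [[-2.8, -1.2, 94], [0, 0, -0.003], 1]
    - [[-2.8, -1.2, 94], [0, 0, -0.003], 1]
    - [[-2.8, -1.2, 94], [0, 0, -0.003], 1]
    - [[-2.8, -1.2, 94], [0, 0, -0.003], 1]

```text
t: 7.3
tcp_pos: [531.9, 133.1, 154.8]
orientation: [-1.896, 2.177, -0.385]
contact_force: [-0.3, 1.0, -1.2]
opening: 23.2
```

```bash
python3 - <<'E'
from h import *
forces(8)
s=bot.get_state();c=cams.calibration('wrist');p,d=cams.capture('wrist');np.savez('pics/w4.npz',p=p,d=d,**c)
a=cv2.resize(p[140:290,220:420],(640,480));cs=cams.calibration('scene');q,_=cams.capture('scene')
uv=cs['R']@G+cs['t'];u,v=int(uv[0]/uv[2]*cs['fx']+cs['cx']),int(uv[1]/uv[2]*cs['fy']+cs['cy']);b=cv2.resize(q[v-60:v+60,u-60:u+60],(480,480),interpolation=2)
cv2.imwrite('pics/w4.png',cv2.resize(np.hstack([a,b]),(800,343))[...,::-1])
print(s['q'].round(2),s['tcp_pos'],row(G+N*L,RT))
X,m=inhand(p,d,c,s);print('front',pl(X[275:325,290:340].reshape(-1,3),1))
E
```

```text
F [ 0.13 -0.01 -2.13] along n -2.05 sd 0.3
[-0.97  0.26  0.57  2.21  0.11  0.42 -2.24] [531.55531516 132.8981469  153.9613422 ] ([0.0, 0.0, 6.0], [0.0, -0.001, 0.0])
front (1634, array([  0. , -14.9, -28.3]), array([ 2.000e-03,  9.000e-03, -1.464e+01]), np.float64(0.26))
```

View pics/w4.png

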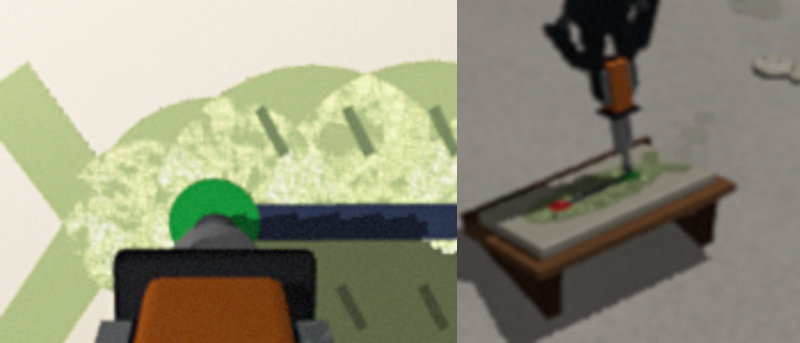

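The tip is directly over the green dot, and the force along the normal with no contact is -2.05 N. I'll press gently in steps.

Emit:
carry_out:
  motion:
    - [[0, 0, 2], [0, -0.001, 0], 1]
    - [[0, 0, 4], [0, -0.001, 0], 1]
    - [[0, 0, 6], [0, -0.001, 0], 1]
    - [[0, 0, 7.5], [0, -0.001, 0], 1]
    - [[0, 0, 9], [0, -0.001, 0], 1]
    - [[0, 0, 10], [0, -0.001, 0], 1]
    - [[0, 0, 10], [0, -0.001, 0], 1]
    - [[0, 0, 10], [0, -0.001, 0], 1]

```text
t: 8.47
tcp_pos: [535.0, 132.4, 144.5]
orientation: [-1.897, 2.178, -0.384]
contact_force: [-1.6, -0.2, 0.9]
opening: 23.6
```

```bash
python3 - <<'E'
from h import *
forces(8)
s=bot.get_state();print('tcp above face',(s['tcp_pos']-G)@N,row(G+N*(L-6),RT),s['q'].round(2))
E
```

```text
F [-0.8   0.23  0.47] along n 0.73 sd 0.69
tcp above face 80.0127701751939 ([0.0, 0.1, 2.0], [0.0, -0.0, 0.0]) [-0.95  0.29  0.56  2.21  0.09  0.4  -2.22]
```

The force rose by 2.8 N along the normal, so the tip is pushed in about 5.6 mm and the TCP should sit 79.5 mm above the face. Next is the sweep.

```bash
sed -i 's/L=84/L=85.5/' h.py; python3 - <<'E'
from h import *
print(row(G+N*79.5,RT),row((G+RED)/2+N*79.5,RT),row(RED+N*79.5,RT))
E
```

```text
([0.0, 0.1, 0.5], [0.0, -0.0, 0.0]) ([44.7, 0.0, 0.5], [0.0, -0.0, 0.0]) ([89.4, 0.0, 0.6], [0.0, -0.0, 0.0])
```

Emit:
carry_out:
  motion:
    - [[0, 0, 0.5], [0, 0, 0], 1]
    - [[2, 0, 0.5], [0, 0, 0], 1]
    - [[5, 0, 0.5], [0, 0, 0], 1]
    - [[9, 0, 0.5], [0, 0, 0], 1]
    - [[14, 0, 0.5], [0, 0, 0], 1]
    - [[19, 0, 0.5], [0, 0, 0], 1]
    - [[24, 0, 0.5], [0, 0, 0], 1]
    - [[28, 0, 0.5], [0, 0, 0], 1]
    - [[30, 0, 0.5], [0, 0, 0], 1]
    - [[30, 0, 0.5], [0, 0, 0], 1]

```text
t: 9.7
tcp_pos: [530.7, 101.3, 143.9]
orientation: [-1.896, 2.18, -0.385]
contact_force: [-0.2, -1.4, 1.4]
opening: 23.3
```

```bash
python3 - <<'E'
from h import *
forces(6)
s=bot.get_state();print('h',(s['tcp_pos']-G)@N,s['t'],row(RED+N*79.5,RT),s['q'].round(2))
c=cams.calibration('wrist');p,d=cams.capture('wrist')
X,m=inhand(p,d,c,s);print('front',pl(X[275:325,290:340].reshape(-1,3),1))
E
```

```text
F [-1.04 -1.03  1.26] along n 1.49 sd 0.89
h 79.38405766322492 10.0 ([59.0, -0.3, -0.0], [0.001, -0.001, 0.0]) [-0.89  0.26  0.55  2.23  0.09  0.38 -2.16]
front (1962, array([  0. , -14.9, -28.4]), array([ 1.0000e-03,  7.0000e-03, -1.4749e+01]), np.float64(0.26))
```

Emit:
carry_out:
  motion:
    - [[2, 0, -0.2], [0, -0.001, 0], 1]
    - [[5, 0, -0.2], [0, -0.001, 0], 1]
    - [[9, 0, -0.2], [0, -0.001, 0], 1]
    - [[14, 0, -0.2], [0, -0.001, 0], 1]
    - [[19, -0.1, -0.2], [0, -0.001, 0], 1]
    - [[24, -0.1, -0.2], [0, -0.001, 0], 1]
    - [[28, -0.1, -0.2], [0, -0.001, 0], 1]
    - [[30, -0.1, -0.2], [0, -0.001, 0], 1]
    - [[30, -0.1, -0.2], [0, -0.001, 0], 1]

```text
t: 10.8
tcp_pos: [526.4, 71.4, 144.0]
orientation: [-1.896, 2.18, -0.383]
contact_force: [-1.4, -1.2, 1.6]
opening: 23.0
```

```bash
python3 - <<'E'
from h import *
forces(6)
s=bot.get_state();print('h',(s['tcp_pos']-G)@N,s['t'],row(RED+N*79.6,RT),s['q'].round(2))
E
```

```text
F [-1.11 -1.59  0.6 ] along n 0.86 sd 0.51
h 79.49717718754741 11.1 ([28.9, -0.4, -0.1], [0.001, -0.0, 0.0]) [-0.82  0.24  0.54  2.26  0.08  0.36 -2.09]
```

Emit:
carry_out:
  motion:
    - [[2, 0, 0], [0, 0, 0], 1]
    - [[5, -0.1, 0], [0, 0, 0], 1]
    - [[9, -0.2, 0], [0, 0, 0], 1]
    - [[14, -0.3, 0], [0, 0, 0], 1]
    - [[19, -0.4, 0], [0, 0, 0], 1]
    - [[24, -0.4, 0], [0, 0, 0], 1]
    - [[27, -0.4, 0], [0, 0, 0], 1]
    - [[29, -0.4, 0], [0, 0, 0], 1]
    - [[29, -0.4, 0], [0, 0, 0], 1]
    - [[29, -0.4, 0], [0, 0, 0], 1]

```text
t: 11.93
tcp_pos: [522.6, 42.8, 143.9]
orientation: [-1.897, 2.18, -0.384]
contact_force: [-0.1, -2.1, 1.4]
opening: 23.1
```

```bash
python3 - <<'E'
from h import *
forces(8)
s=bot.get_state();print('h',(s['tcp_pos']-G)@N,s['t'],row(RED+N*79.6,RT),s['q'].round(2),s['qvel'].round(3))
c=cams.calibration('wrist');p,d=cams.capture('wrist')
X,m=inhand(p,d,c,s);print('front',pl(X[275:325,290:340].reshape(-1,3),1))
a=cv2.resize(p[140:290,220:420],(640,480));cs=cams.calibration('scene');q,_=cams.capture('scene')
b=cv2.resize(q[150:290,260:400],(480,480),interpolation=2)
cv2.imwrite('pics/w5.png',cv2.resize(np.hstack([a,b]),(800,343))[...,::-1])
q,_=cams.capture('top');print(np.abs(q.astype(int)-np.load('pics/top.npz')['p']).mean())
E
```

```text
F [-0.99 -1.45  0.98] along n 1.19 sd 0.42
h 79.4574238090401 12.3333 ([-0.2, -0.2, -0.1], [0.002, -0.001, 0.0]) [-0.75  0.23  0.52  2.27  0.06  0.35 -2.02] [ 0.001 -0.    -0.002  0.001  0.001  0.     0.001]
front (2375, array([  0.1, -14.9, -27.8]), array([ 3.000e-03,  2.000e-03, -1.484e+01]), np.float64(0.26))
10.541027560763888
```

View pics/w5.png

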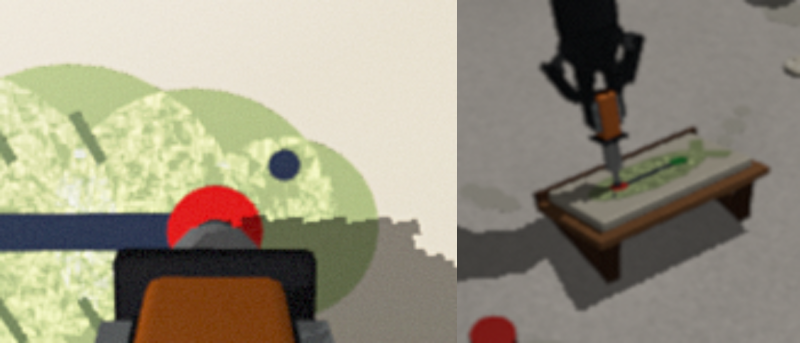

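The tip is on the red dot and centred across it. The force is 3.2 N, about 6.5 mm of push, and the arm is still, so I'll hand in.

```bash
python3 -c "
from rig import close_job
print(close_job())"
```

```text
the job is handed in; nothing more can be done
None
```

I took the small orange gauge from its stand and pressed its tip onto the green dot. I then drew it along the line in three short strokes without lifting, and handed the job in at about 12.5 s with the gauge held on the red dot.

**Last checks at the red dot:**
- **Push:** the normal force was about 3.2 N above the no-contact reading, which is about 6.5 mm in. Along the sweep it read 2.8, 3.5 and 2.9 N, each good to about ±0.3 N, so roughly 5.6 to 7 mm.
- **Squareness:** the tool was within about 0.002 rad of square to the nominal 20° tile. The gauge sat within about 0.5° of square in the gripper.
- **Stillness:** the TCP was 0.2 mm from its target and joint speeds were near zero.
- **Position:** the wrist picture shows the tip centred across the red dot. The barrel hides part of the dot up the slope, so that direction rests on the measured positions.

**Disagreements:** the top and wrist cameras differed by about 2 mm on the dot positions, and I used a middle value. The tip length past the TCP came out at about 84 mm from depth and 85.5 mm from force, and I trusted the force. A sideways force of about 1.5 N appeared during the sweep and I did not explain it.

I did not check the loose items one by one afterwards. I saw no contact with them at any point.

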